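# Close the bench mill and hold its bayonet cap at the jog mark

## Robot

A 6-joint arm with a two-finger parallel gripper is mounted at the origin on a cart in front of the work surface, level with it; the furniture and walls round the work are solid. World frame = base frame: x ahead of the robot, y to its left, z up, the work surface at z = 0. Lengths are in mm, angles in rad, forces in N, time in s.
With the tool pointing down it reaches from about 350 to 875 mm from the base axis. Payload 4.2 kg.
Tool frame: the origin (TCP) lies between the finger pads, 19 mm behind the fingertips; this is the grasp point; z points along the fingers, y is the line along which they close (so a half turn about z gives the same grasp; the last joint's range is limited). The gripper opens to 85 mm and grips with 20 to 120 N. Pads are 22 mm wide; open, the fingers measure 114 mm over their backs; the gripper's body (76 mm by 85 mm) begins 54 mm behind the grasp point. The pads swing forward as they close: fully open they stand 13 mm farther back than shut.
Start: joints at [-0.989, 0.385, 0.008, 0, -1.194, -0.259], TCP at [198.28, -592.693, 250.012] pointing down, gripper open.
Joint ranges: [-3.14, 3.14], [-1.21, 2.06], [-1.07, 1.41], [-3.16, 2.05], [-2.99, -0.16], [-3.1, 3.1]. Speed limits (rad/s): [2.79, 2.79, 3.14, 3.14, 3.14, 3.14].

## Interface

Orientations are given as a unit quaternion [x, y, z, w].
In Python, from bench import read_state, get_image, camera_params, job_done gives the robot as it stands.
- The arm moves only by the tool drive_tool, never from a script. Its argument "moves" is a list that holds one entry, the list of rows, each a list of 7 numbers: the shift along the tool's x, y, z in m, then the turn, a rotation vector about the tool's x, y, z in rad, then the closure in counts, from 0 (fully open) to 255 (shut). A call has 1 to 8 rows; each row shifts and turns the commanded pose from where the row before left it, along the tool's axes as they then stand; what a row does not reach is not made up. A row lasts 1/12 s, in which the tool goes at most 41.7 mm and 7.16 degrees, less where a joint would pass 70% of its speed; a pose out of reach is approached as far as the arm can. A call is refused whole if a number of a shift passes 0.0417 or a number of a turn 0.125, either way. A call with a gripper value outside its range is refused whole. The fingers move at their own pace and stop on an object; the grip force is fixed at half the most. Time passes only in rows, so rows that do not move let the fingers close. It gives the time, the measured TCP pose, the force and the opening at its end, in the units of the state.
- read_state(): the state, without advancing time (a new reading comes with each control period).
- get_image(name): name is "scene" or "top"; returns the picture (420x560x3 uint8, blue, green, red); there is no depth.
- camera_params(name): a dict with "mtx" (3x3 intrinsics, pixels), "extrinsics" (4x4, takes a point from camera to world coordinates). Camera axes: x right, y up, looking along -z (the intrinsics and any distortion apply to the point x, -y, -z); pixel columns grow to the right and rows downward; lengths in mm; the calibration is good to about 2 mm. A picture is of the moment at which its call begins. camera_params takes no time and is no camera call.
- job_done(): hands the job in, once; it reports no verdict.
The state is a dict: "clock": time; "joints": joint angles; "joint_vel": joint speeds; "joint_efforts": joint torques, N m; "position": TCP position; "ee_rot": TCP orientation; "contact_force": force on the tool from outside, world axes, zero at the start; "wrist_torque": the same for the moment, N m; "gripper_width": finger opening in mm.
Only numpy, scipy, OpenCV 4.12 (cv2) and the standard library are available. Lean on these libraries where they do the work, as an engineer would, in place of code of your own. Each camera call takes 0.05 s, during which the arm holds its last target. There are 200 camera calls.

## Task

Get the glaze mill jogging: lower its open hinged cover until it is fully shut, without letting it slam, then stand the black cap in the neck of the cover, its two lugs through the two slots, until its flange sits on the collar. Twist the cap clockwise (seen from above) against its spring to the half-way jog mark, 42 degrees from where it went in, and not on through the click to the lock mark; the spring would throw it back, so finish while still gripping the cap and holding it there. Leave the jars, pots, brush and other things round the mill where they are.

Things in the scene. Friction and masses are not known exactly. Their poses are not given: they have to be found in the camera images.
- mill: Bench mill, fixed to the table, left of the robot: round white motor base 104 mm across, 64 mm high, under a steel chamber 102 mm across, rim 100 mm above the table. Origin: centre of its underside, on the axis of chamber and neck. x points from the front (switch plate) to the back (hinge post), z up.
- cover (a joint): Hinge angle of the mill's round cast cover (rad): 0 = shut, level on the chamber; grows as it opens up and back; starts at 1.0 to 1.35, stop at 1.75. The hinge, at the back, is stiff: the cover (0.36 kg) stays where it is left, 2 to 4 N at the tab moves it. Push it forward and down from behind, on its outer face beyond the collar.
- cover_hinge (a point): Middle of the cover's hinge axis, 56 mm behind the mill's axis, 100.5 mm above the table. Its axes turn with the cover: x from the front tab to the hinge, y along the hinge axis, z out of the cover's outer (upper) face. The cover is a disc 104 mm across and 8 mm thick; its outer face lies 8 mm in +z from the hinge axis.
- cover_tab (a point): Middle of the outer face of the cover's front thumb tab (26 mm wide, 7 mm thick), 114 mm from the hinge axis; the tab's tip is 127 mm from it. A collar 80 mm across stands 8 mm above the disc, from 16 to 96 mm from the hinge axis; from 98 to 122 mm the outer face is flat and free to push on.
- neck (a point): Centre of the neck's mouth, on its axis, level with the collar's top; 116.5 mm above the table when shut. x lies along the line of the two slots and points to the hinge; z is the neck's axis, up when shut. The opening is a bore 44 mm across with two slots 17 mm wide, 63 mm from end to end; the ledge is 8 mm thick, the lugs turn below it. A stop bars anticlockwise turns.
- jog_mark (a point): The raised dark bar of the jog mark on the cover, 46 mm from the neck's axis, 42 degrees clockwise (seen from above) from the slot end next to the hinge; a twin lies across the neck. Like bars mark the slots (0 degrees, cap goes in), a close pair the lock (84 degrees). At jog the cap's bar and lugs point at the two jog marks.
- switch_ring (a joint): Turn of the sprung switch ring inside the neck (rad), clockwise from above, 0 = at rest. The lugs meet it after 0.12 rad of turn, so it reads about 0.61 at the jog mark (cap turned 0.73). Its spring gives 0.05 N m at first, 0.12 at jog. From 49 degrees of cap turn two sprung balls resist firmly; past 66 degrees the cap clicks on and stays locked.
- cap: Loose black bayonet cap, 0.16 kg, standing upright on the table right of the mill, among the pots: spigot 40 mm across, 20 mm long, chamfered end; two steel lugs 12 mm wide, 58 mm from tip to tip, 3 to 10 mm up; ribbed flange 76 mm across, 20 to 26 mm up; grip bar on top, 26 to 53 mm up. Origin: centre of its underside; x along bar and lugs (fits either way round), z up.
- cap_seat (a point): Point on the cap's axis at the flange's underside, 20 mm above its origin; it meets the point neck when the cap is seated (the lugs' tops are then 2 mm below the ledge, so the cap can turn).
- cap_grip (a point): Point on the cap's axis in the grip bar, 46 mm above its origin. The bar is 56 mm long (cap x), 18 mm thick (cap y) and 27 mm high, on the flange: pinch it across its thickness from above with the TCP here (fingertips then just clear the flange).
- stain_jar: small ribbed-lid plastic jar, 66 mm across, 79 mm high, beside the mill near the table's front edge (to be left alone). Origin: centre of its underside.
- sand_cup: small speckled vase, 67 mm across, 72 mm high, behind the mill on its left (to be left alone). Origin: centre of its underside.
- pot_1: cream vase, 97 mm across, 142 mm high, right of the middle of the table (to be left alone). Origin: centre of its underside.
- pot_2: light blue vase, 82 mm across, 92 mm high, on the right near the front edge (to be left alone). Origin: centre of its underside.
- glaze_brush: flat brush 221 mm long, lying near the table's front edge (to be left alone). Origin: centre of its underside.

How it is judged (in metres and radians):
On the way, in this order (a step that is already met when the one before it is completed fails the run):
1. the cover is fully shut (value of joint cover below 0.05 rad), for 0.2 s.
2. the cap is seated in the neck, flange on the collar (value of joint cover below 0.05 rad and horizontal distance between cap_seat and neck below 0.005 m and z of cap_seat in the frame of neck below 0.0035 m), for 0.1 s.
At the end, for the whole second after the job is handed in: The cover is shut (within 0.05 rad), the cap is in the neck (axis within 5 mm, flange within 3.5 mm of the collar), turned 30 to 52 degrees clockwise from the slots (jog mark at 42) with the switch ring pushed to at least 0.36 rad, and it is gripped by the fingers (at least 2 N) (all of step 2 and angle between the x axis of neck and the x axis of cap, either way round between 0.52 and 0.92 rad and value of joint switch_ring above 0.36 rad and contact force between the fingers and cap above 2 N); the arm keeps its last pose, push and grip.
It fails at once if the cover is slammed (closing faster than 3 rad/s) (velocity of joint cover below -3 rad/s).
It fails at once if the cap is turned on into the lock click (beyond about 66 degrees) (value of joint switch_ring above 1.05 rad).
It fails at once if a thing round the mill is moved by more than 3 cm (distance of any of stain_jar, sand_cup, pot_1, pot_2, glaze_brush from where it was at the start of the episode above 0.03 m).
It also fails if it takes over 67 s, if anything falls off the work surface, if the arm or the gripper's body presses on something with over 40 N, if the wrist force passes 120 N, or if a joint passes its speed limit or range.

## Working session

There is one attempt and no reset: what is moved stays moved. The work goes in short steps, Python scripts to look and compute and a tool call to move; the robot and the scene stay as the last step left them, time stands still between calls to the robot, and variables do not carry over. Pictures are saved under pics/ and viewed, on a budget of 10 in all, crops included, one or two more only if the job needs it, and the job is handed in when it is done.

Besides the shell and the picture viewer there is one more tool, called after "Request:" as a command line: name --argument value ..., lists and objects as JSON in quotes. drive_tool: Moves the arm, as the interface text tells. Its arguments: {"type":"object","properties":{"moves":{"type":"array"}},"required":["moves"]}

```bash
mkdir -p pics; ls; python3 - <<'E'
from bench import *
import cv2,numpy as np
np.set_printoptions(suppress=True,precision=3)
for n in("scene","top"):
    im=get_image(n); cv2.imwrite(f"pics/{n}0.png",im)
    p=camera_params(n); print(n,p)
print(read_state())
E
```

```text
pics
scene {'mtx': array([[462.704,   0.   , 279.01 ],
       [  0.   , 462.704, 213.286],
       [  0.   ,   0.   ,   1.   ]]), 'extrinsics': array([[   0.844,    0.343,   -0.412, -179.742],
       [  -0.536,    0.569,   -0.624, -904.672],
       [   0.02 ,    0.748,    0.664, 1126.898],
       [   0.   ,    0.   ,    0.   ,    1.   ]])}
top {'mtx': array([[533.898,   0.   , 280.955],
       [  0.   , 533.898, 210.198],
       [  0.   ,   0.   ,   1.   ]]), 'extrinsics': array([[  -0.007,    0.995,   -0.096,  305.545],
       [  -1.   ,   -0.006,    0.006,   52.71 ],
       [   0.006,    0.096,    0.995, 1657.554],
       [   0.   ,    0.   ,    0.   ,    1.   ]])}
{'clock': 0.1, 'joints': array([-0.989,  0.385,  0.007, -0.   , -1.194, -0.259]), 'joint_vel': array([ 0.002, -0.002,  0.004,  0.002, -0.002,  0.   ]), 'joint_efforts': array([ -0.001, -39.332,  18.893,   4.198,  -0.003,   0.   ]), 'position': array([ 198.13 , -592.28 ,  249.043]), 'ee_rot': array([-0.161,  0.987,  0.001, -0.   ]), 'contact_force': array([-0.209, -0.341, -1.071]), 'wrist_torque': array([ 0.005, -0.014,  0.027]), 'gripper_width': 85.37380602646923}
```

View pics/scene0.png

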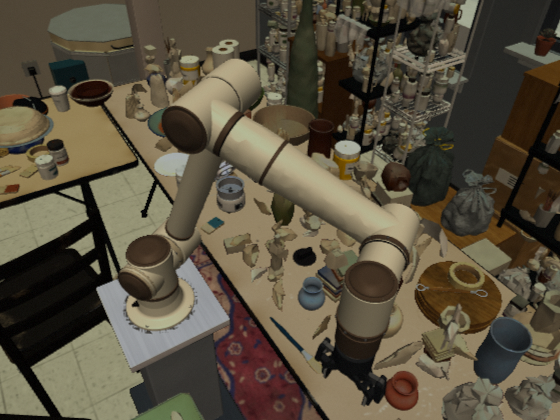

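View pics/top0.png

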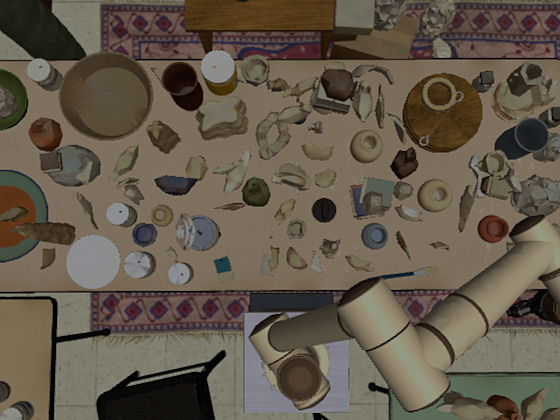

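The scene view shows the mill near (230,195) and the cap near (305,257). In the top view they are near (197,232) and (323,208). I'll enlarge these areas.

```bash
cat > tile.py <<'E'
import cv2,numpy as np
def tile(specs,out,s=6,w=66,h=50):
    t=[]
    for im,cx,cy in specs:
        x0,y0=int(cx-w//2),int(cy-h//2)
        c=cv2.resize(im[y0:y0+h,x0:x0+w],None,fx=s,fy=s,interpolation=cv2.INTER_CUBIC)
        c=cv2.convertScaleAbs(c,alpha=1.5)
        for k in range(0,w):
            if (x0+k)%10==0: cv2.line(c,(k*s+s//2,0),(k*s+s//2,6),(0,0,255),1);cv2.putText(c,str(x0+k),(k*s-8,18),0,.35,(0,0,255),1)
        for k in range(0,h):
            if (y0+k)%10==0: cv2.line(c,(0,k*s+s//2),(6,k*s+s//2),(0,0,255),1);cv2.putText(c,str(y0+k),(8,k*s+6),0,.35,(0,0,255),1)
        t.append(c)
    n=len(t)
    if n==4: o=np.vstack([np.hstack(t[:2]),np.hstack(t[2:])])
    else: o=np.hstack(t)
    cv2.imwrite(out,o)
E
python3 - <<'E'
import cv2
from tile import tile
a=cv2.imread("pics/scene0.png");b=cv2.imread("pics/top0.png")
tile([(a,230,195),(a,305,257),(b,197,232),(b,323,208)],"pics/t1.png")
E
```

```text
(no output)
```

View pics/t1.png

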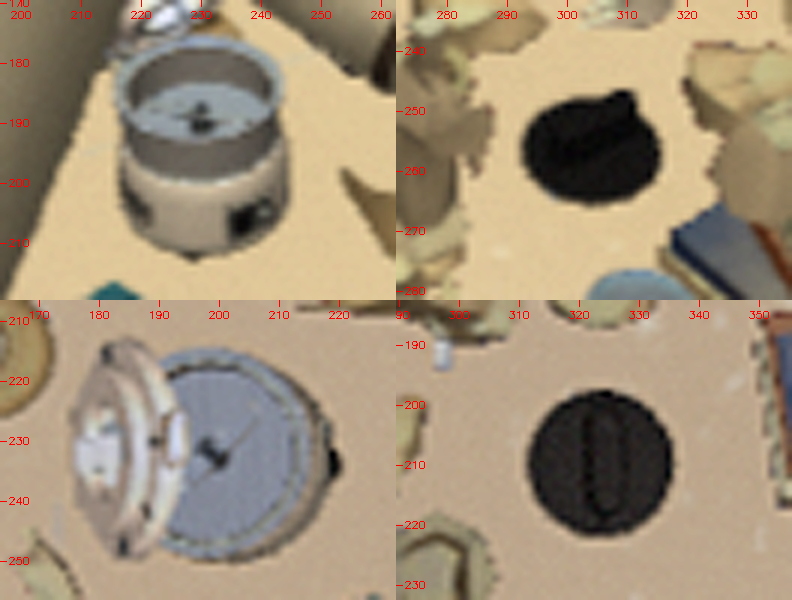

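The cover leans left, with its hinge on the +y side. Its tab is at (193,230), its lock marks at about (182,218.5) and (184.5,249.5), and the front slot bar at (189.5,230.3). The cap flange is centred at (323.6,209.8) with its bar along image vertical. Next I fit the poses.

```bash
cat > geo.py <<'E'
import numpy as np,cv2
from bench import camera_params
C={n:camera_params(n) for n in("scene","top")}
def proj(n,P):
    E=np.linalg.inv(C[n]['extrinsics']);q=np.atleast_2d(P)@E[:3,:3].T+E[:3,3]
    q=q*[1,-1,-1];u=q@C[n]['mtx'].T;return u[:,:2]/u[:,2:]
def ray(n,uv,z):
    M=C[n];d=np.linalg.inv(M['mtx'])@[uv[0],uv[1],1];d=M['extrinsics'][:3,:3]@(d*[1,-1,-1]);o=M['extrinsics'][:3,3]
    return o+d*(z-o[2])/d[2]
def mill(x,y,yaw,P):
    c,s=np.cos(yaw),np.sin(yaw);P=np.atleast_2d(P)
    return np.c_[x+c*P[:,0]-s*P[:,1],y+s*P[:,0]+c*P[:,1],P[:,2]]
def cover(th,P):  # hinge-frame -> mill frame; tab (-x) goes up
    P=np.atleast_2d(P);c,s=np.cos(th),np.sin(th)
    return np.c_[56+c*P[:,0]+s*P[:,2],P[:,1],100.5-s*P[:,0]+c*P[:,2]]
E
cat > fit.py <<'E'
from geo import *
from scipy.optimize import least_squares
a=np.linspace(0,2*np.pi,200)
pts=np.array([[-51.2,-45.7,9],[-60.8,45.7,9],[-90,30.8,9],[-102,0,9],[-114,0,8]])
obs=np.array([[182,218.5],[184.2,249.5],[188,242],[189.3,230.3],[193,230]])
def res(p):
    x,y,w,th=p
    r=(proj("top",mill(x,y,w,cover(th,pts)))-obs).ravel()
    R=proj("scene",mill(x,y,w,np.c_[51*np.cos(a),51*np.sin(a),0*a+100]))
    r2=[R[:,0].min()-215.4,R[:,0].max()-244.4,R[:,1].min()-175.6]
    T=np.vstack([proj("top",mill(x,y,w,np.c_[k*np.cos(a),k*np.sin(a),0*a+h])) for k,h in((51,100),(52,64))])
    r3=[T[:,1].min()-214.5,T[:,1].max()-250.3]
    return np.r_[r,r2,r3]
x0=ray("top",(200,232),100)
for th in(1.05,1.3):
    s=least_squares(res,[x0[0],x0[1],1.6,th],loss='soft_l1');print(s.x,s.cost);print(s.fun.round(1))
# cap
for n,bb in(("top",(300,185,348,235)),("scene",(288,240,322,270))):
    im=cv2.imread(f"pics/{n}0.png");x0,y0,x1,y1=bb;m=(im[y0:y1,x0:x1].max(2)<75).astype(np.uint8)
    k,l,st,ce=cv2.connectedComponentsWithStats(m);i=1+st[1:,4].argmax();print(n,st[i],ce[i]+[x0,y0])
    if n=="top": print(ray("top",(st[i,0]+x0+st[i,2]/2-.5,st[i,1]+y0+st[i,3]/2-.5),26), "bar",[ray("top",q,53) for q in((323.9,201),(324.2,219))])
c=ray("top",(323.6,209.75),26);print(c)
R=proj("scene",np.c_[c[0]+38*np.cos(a),c[1]+38*np.sin(a),0*a+26]);print(R.min(0),R.max(0))
E
python3 fit.py
```

```text
[391.56357578 286.70161878   1.63182473   0.99130098] 3.4041989608229066
[-0.4 -2.2  0.4 -1.2  0.5  0.3  0.4  0.5 -1.1  0.4  0.3 -0.2 -0.3  0.5
  0.3]
[391.56357576 286.7016181    1.63182473   0.99130099] 3.4041989608230296
[-0.4 -2.2  0.4 -1.2  0.5  0.3  0.4  0.5 -1.1  0.4  0.3 -0.2 -0.3  0.5
  0.3]
top [ 12  13  24  25 463] [323.63930886 209.81641469]
[462.16790101 -88.28976584  26.        ] bar [array([486.92443524, -87.55467813,  53.        ]), array([432.29615728, -87.68227607,  53.        ])]
scene [  5   7  23  19 336] [304.24404762 256.4672619 ]
[462.93750817 -88.60800381  26.        ]
[293.1353392  247.44626003] [316.50522436 264.57707817]
```

```bash
cat > plan.py <<'E'
import numpy as np
from bench import read_state
from scipy.spatial.transform import Rotation as R
def plan(wps,g,step=38,cur=None):
    """wps: (x,y,z,heading deg[,step]) of a tool pointing down; prints rows"""
    s=read_state()
    if cur is None:
        X=R.from_quat(s['ee_rot']).as_matrix()[:,0];cur=[*s['position'],np.degrees(np.arctan2(X[1],X[0]))%360]
    cur=np.array(cur,float);rows=[]
    print("t",round(s['clock'],2),"cur",cur.round(1),"F",s['contact_force'].round(1),"w",round(s['gripper_width'],1))
    for w in wps:
        w=np.array(w,float);d0=w[:4]-cur;d0[3]=(d0[3]+180)%360-180
        n=int(np.ceil(max(np.linalg.norm(d0[:3])/(w[4] if len(w)>4 else step),abs(d0[3])/6.5,1)))
        for k in range(n):
            d=(w[:4]-cur);d[3]=(d[3]+180)%360-180;d/=n-k
            h=np.radians(cur[3]);c,sn=np.cos(h),np.sin(h)
            t=np.array([c*d[0]+sn*d[1],sn*d[0]-c*d[1],-d[2]])/1000
            r=[round(t[0],4),round(t[1],4),round(t[2],4),0,0,round(-np.radians(d[3]),4),g];rows.append(r)
            dl=np.array(r[:3])*1000;cur[0]+=c*dl[0]+sn*dl[1];cur[1]+=sn*dl[0]-c*dl[1];cur[2]-=dl[2];cur[3]-=np.degrees(r[5])
    for i in range(0,len(rows),8): print(str(rows[i:i+8]).replace(" ",""))
E
python3 -c "
from plan import *
plan([(470,-300,300,215),(510,0,300,240),(388.9,331.6,300,273.5),(388.9,331.6,225,273.5)],255)"
```

```text
t 0.1 cur [ 198.1 -592.3  249.   198.5] F [-0.2 -0.3 -1.1] w 85.4
[[np.float64(-0.0319),np.float64(0.0174),np.float64(-0.0046),0,0,np.float64(-0.0262),255],[np.float64(-0.0323),np.float64(0.0165),np.float64(-0.0046),0,0,np.float64(-0.0262),255],[np.float64(-0.0327),np.float64(0.0157),np.float64(-0.0046),0,0,np.float64(-0.0262),255],[np.float64(-0.0331),np.float64(0.0148),np.float64(-0.0046),0,0,np.float64(-0.0262),255],[np.float64(-0.0335),np.float64(0.0139),np.float64(-0.0047),0,0,np.float64(-0.0262),255],[np.float64(-0.0339),np.float64(0.0131),np.float64(-0.0046),0,0,np.float64(-0.0262),255],[np.float64(-0.0342),np.float64(0.0121),np.float64(-0.0047),0,0,np.float64(-0.0262),255],[np.float64(-0.0345),np.float64(0.0113),np.float64(-0.0046),0,0,np.float64(-0.0262),255]]
[[np.float64(-0.0348),np.float64(0.0103),np.float64(-0.0047),0,0,np.float64(-0.0262),255],[np.float64(-0.035),np.float64(0.0094),np.float64(-0.0046),0,0,np.float64(-0.0262),255],[np.float64(-0.0353),np.float64(0.0086),np.float64(-0.0047),0,0,np.float64(-0.0262),255],[np.float64(-0.0256),np.float64(0.0278),np.float64(0.
[... 939 characters left out ...]
,0,np.float64(-0.0585),255],[np.float64(-0.0283),np.float64(0.0211),np.float64(0.0),0,0,np.float64(-0.0585),255]]
[[np.float64(-0.0295),np.float64(0.0194),np.float64(0.0),0,0,np.float64(-0.0584),255],[np.float64(-0.0306),np.float64(0.0176),np.float64(0.0),0,0,np.float64(-0.0585),255],[np.float64(-0.0315),np.float64(0.0158),np.float64(0.0),0,0,np.float64(-0.0584),255],[np.float64(-0.0324),np.float64(0.0139),np.float64(0.0),0,0,np.float64(-0.0585),255],[np.float64(-0.0332),np.float64(0.0121),np.float64(0.0),0,0,np.float64(-0.0584),255],[np.float64(-0.0),np.float64(-0.0),np.float64(0.0375),0,0,np.float64(-0.0),255],[np.float64(-0.0),np.float64(-0.0),np.float64(0.0375),0,0,np.float64(-0.0),255]]
```

```bash
sed -i 's/r=\[round(t\[0\],4),round(t\[1\],4),round(t\[2\],4),0,0,round(-np.radians(d\[3\]),4),g\]/r=[round(float(v),3)+0.0 for v in (*t,0,0,-np.radians(d[3]))]+[g]/' plan.py; grep -n "r=\[" plan.py
```

```text
8:        X=R.from_quat(s['ee_rot']).as_matrix()[:,0];cur=[*s['position'],np.degrees(np.arctan2(X[1],X[0]))%360]
18:            r=[round(float(v),3)+0.0 for v in (*t,0,0,-np.radians(d[3]))]+[g];rows.append(r)
```

Request:
drive_tool --moves '[[[-0.032,0.017,-0.005,0,0,-0.026,255],[-0.032,0.017,-0.005,0,0,-0.026,255],[-0.033,0.016,-0.005,0,0,-0.026,255],[-0.033,0.015,-0.005,0,0,-0.026,255],[-0.034,0.014,-0.005,0,0,-0.026,255],[-0.034,0.013,-0.005,0,0,-0.026,255],[-0.034,0.012,-0.005,0,0,-0.026,255],[-0.035,0.011,-0.005,0,0,-0.026,255]]]'

```text
clock: 0.77
position: [397.6, -377.9, 290.0]
ee_rot: [-0.263, 0.965, 0.0, -0.0]
contact_force: [-0.1, 0.4, 0.4]
gripper_width: -0.2
```

Request:
drive_tool --moves '[[[-0.035,0.01,-0.005,0,0,-0.026,255],[-0.035,0.009,-0.005,0,0,-0.026,255],[-0.035,0.009,-0.005,0,0,-0.026,255],[-0.026,0.028,0,0,0,-0.055,255],[-0.027,0.026,0,0,0,-0.055,255],[-0.028,0.025,0,0,0,-0.055,255],[-0.03,0.023,0,0,0,-0.055,255],[-0.031,0.022,0,0,0,-0.055,255]]]'

```text
clock: 1.43
position: [496.2, -111.2, 304.7]
ee_rot: [-0.429, 0.903, 0.0, -0.0]
contact_force: [0.6, -1.2, 0.2]
gripper_width: -0.1
```

Request:
drive_tool --moves '[[[-0.032,0.02,0,0,0,-0.055,255],[-0.033,0.018,0,0,0,-0.055,255],[-0.034,0.016,0,0,0,-0.055,255],[-0.023,0.027,0,0,0,-0.058,255],[-0.024,0.026,0,0,0,-0.058,255],[-0.026,0.024,0,0,0,-0.058,255],[-0.027,0.023,0,0,0,-0.058,255],[-0.028,0.021,0,0,0,-0.058,255]]]'

```text
clock: 2.1
position: [449.5, 166.2, 304.7]
ee_rot: [-0.622, 0.783, 0.0, -0.0]
contact_force: [0.5, -0.5, 0.5]
gripper_width: 0.3
```

Request:
drive_tool --moves '[[[-0.029,0.019,0,0,0,-0.058,255],[-0.031,0.018,0,0,0,-0.058,255],[-0.031,0.016,0,0,0,-0.058,255],[-0.032,0.014,0,0,0,-0.058,255],[-0.033,0.012,0,0,0,-0.058,255],[0,0,0,0,0,0,255],[0,0,0,0,0,0,255]]]'

```text
clock: 2.68
position: [389.2, 330.8, 304.2]
ee_rot: [0.728, -0.685, 0.0, 0.001]
contact_force: [0.3, -0.2, 0.3]
gripper_width: 0.4
```

```bash
python3 -c "
from plan import *
plan([(388.9,331.6,300,273.5),(388.9,331.6,225,273.5)],255)
import cv2
from bench import get_image
from tile import tile
a=get_image('scene');b=get_image('top');cv2.imwrite('pics/s1.png',a);cv2.imwrite('pics/p1.png',b)
tile([(a,232,175),(b,195,228)],'pics/t2.png',w=66,h=80)"
```

```text
t 2.68 cur [389.2 330.8 304.2 273.5] F [ 0.3 -0.2  0.3] w 0.4
[[-0.001,0.0,0.004,0.0,0.0,0.0,255],[0.0,0.0,0.038,0.0,0.0,0.0,255],[0.0,0.0,0.037,0.0,0.0,0.0,255]]
```

View pics/t2.png

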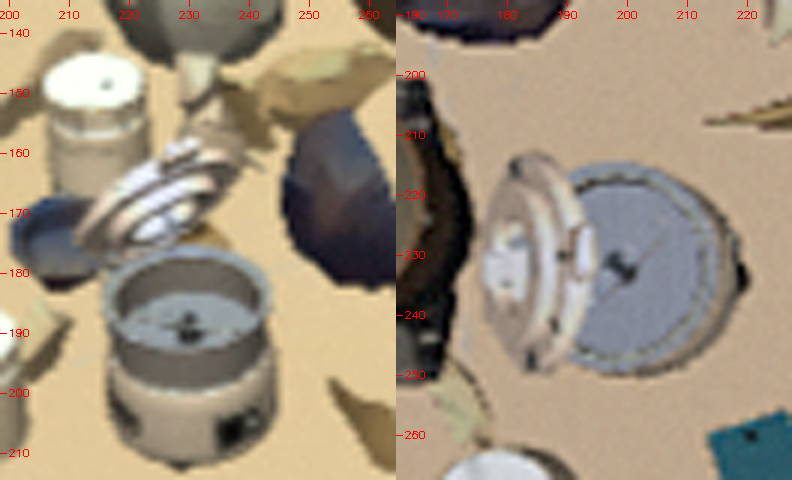

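The cover still leans back, tab at top (193,229) and scene (227,159), and the closed fingers are behind it, clear. I'll descend and start pushing.

Request:
drive_tool --moves '[[[0,0,0.04,0,0,0,255],[0,0,0.039,0,0,0,255],[0.008,0,0,0,0,0,255],[0.008,0,0,0,0,0,255],[0.008,0,0.003,0,0,0,255],[0.008,0,0.004,0,0,0,255]]]'

```text
clock: 3.28
position: [393.4, 297.4, 221.7]
ee_rot: [0.727, -0.687, -0.0, -0.003]
contact_force: [0.0, 2.9, 1.7]
gripper_width: -0.2
```

Request:
drive_tool --moves '[[[0.007,0,0.004,0,0,0,255],[0.007,0,0.004,0,0,0,255]]]'

```text
clock: 3.45
position: [393.8, 283.6, 212.7]
ee_rot: [0.727, -0.686, -0.0, -0.003]
contact_force: [0.9, 1.5, 0.3]
gripper_width: -0.1
```

Request:
drive_tool --moves '[[[0.007,0,0.006,0,0,0,255],[0.007,0,0.006,0,0,0,255],[0.006,0,0.006,0,0,0,255],[0.006,0,0.007,0,0,0,255]]]'

```text
clock: 3.78
position: [394.2, 257.0, 185.4]
ee_rot: [0.727, -0.686, -0.0, -0.0]
contact_force: [0.9, 1.3, 0.1]
gripper_width: 0.1
```

Request:
drive_tool --moves '[[[0.005,0,0.007,0,0,0,255],[0.005,0,0.008,0,0,0,255],[0.004,0,0.008,0,0,0,255],[0.004,0,0.008,0,0,0,255]]]'

```text
clock: 4.12
position: [395.1, 239.0, 153.9]
ee_rot: [0.727, -0.686, 0.0, 0.0]
contact_force: [-0.1, 0.9, 0.2]
gripper_width: 0.1
```

```bash
python3 -c "
from plan import *
plan([(393,240,150,273.5)],255)
import cv2
from bench import get_image
from tile import tile
a=get_image('scene');b=get_image('top');cv2.imwrite('pics/s2.png',a);cv2.imwrite('pics/p2.png',b)
tile([(a,232,175),(b,200,228)],'pics/t3.png',w=66,h=80)"
```

```text
t 4.12 cur [395.1 239.  153.9 273.3] F [-0.1  0.9  0.2] w 0.1
[[-0.001,0.002,0.004,0.0,0.0,-0.003,255]]
```

View pics/t3.png

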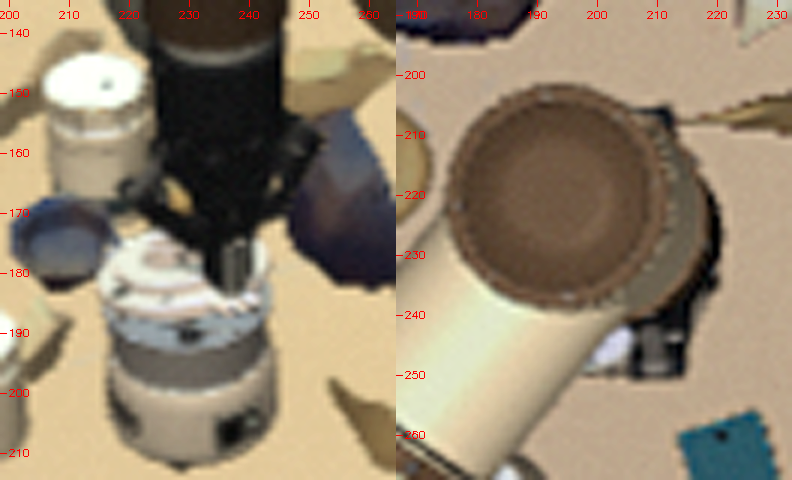

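The cover is about 0.2 rad from shut, with the fingers on its front edge at scene (235,182). I'll press on down gently.

Request:
drive_tool --moves '[[[0.002,0,0.007,0,0,0,255],[0.001,0,0.007,0,0,0,255],[0.002,0,0.006,0,0,0,255],[0.001,0,0.005,0,0,0,255],[0,0,0.003,0,0,0,255],[0,0,0.002,0,0,0,255]]]'

```text
clock: 4.72
position: [395.6, 233.2, 127.0]
ee_rot: [0.728, -0.686, 0.001, 0.001]
contact_force: [-12.4, -4.9, 33.5]
gripper_width: -0.5
```

Request:
drive_tool --moves '[[[0,0,0.001,0,0,0,255],[0,0,0,0,0,0,255]]]'

```text
clock: 4.88
position: [395.5, 233.2, 127.0]
ee_rot: [0.728, -0.686, 0.001, 0.001]
contact_force: [-8.2, -4.5, 25.7]
gripper_width: -0.1
```

```bash
python3 -c "
from plan import *
plan([(395.5,233,170,273.3,25),(461.5,-88.2,170,180)],105)"
```

```text
t 4.88 cur [395.5 233.2 127.  273.4] F [-8.2 -4.5 25.7] w -0.1
[[0.0,0.0,-0.021,0.0,0.0,0.001,105],[0.0,0.0,-0.022,0.0,0.0,0.001,105],[0.022,-0.003,0.0,0.0,0.0,0.109,105],[0.021,-0.006,0.0,0.0,0.0,0.109,105],[0.02,-0.008,0.0,0.0,0.0,0.108,105],[0.02,-0.01,0.0,0.0,0.0,0.109,105],[0.018,-0.012,0.0,0.0,0.0,0.108,105],[0.017,-0.014,0.0,0.0,0.0,0.109,105]]
[[0.015,-0.016,0.0,0.0,0.0,0.108,105],[0.014,-0.017,0.0,0.0,0.0,0.109,105],[0.012,-0.018,0.0,0.0,0.0,0.108,105],[0.009,-0.02,0.0,0.0,0.0,0.109,105],[0.007,-0.021,0.0,0.0,0.0,0.108,105],[0.005,-0.021,0.0,0.0,0.0,0.109,105],[0.003,-0.022,0.0,0.0,0.0,0.108,105],[0.001,-0.022,0.0,0.0,0.0,0.109,105]]
[[-0.002,-0.021,0.0,0.0,0.0,0.108,105]]
```

Request:
drive_tool --moves '[[[0,0,-0.021,0,0,0,255],[0,0,-0.022,0,0,0,255],[0.022,-0.003,0,0,0,0.109,105],[0.021,-0.006,0,0,0,0.109,105],[0.02,-0.008,0,0,0,0.108,105],[0.02,-0.01,0,0,0,0.109,105],[0.018,-0.012,0,0,0,0.108,105],[0.017,-0.014,0,0,0,0.109,105]]]'

```text
clock: 5.55
position: [422.9, 103.9, 166.9]
ee_rot: [-0.467, 0.884, -0.0, 0.0]
contact_force: [0.1, 0.5, -0.7]
gripper_width: 50.3
```

Request:
drive_tool --moves '[[[0.015,-0.016,0,0,0,0.108,105],[0.014,-0.017,0,0,0,0.109,105],[0.012,-0.018,0,0,0,0.108,105],[0.009,-0.02,0,0,0,0.109,105],[0.007,-0.021,0,0,0,0.108,105],[0.005,-0.021,0,0,0,0.109,105],[0.003,-0.022,0,0,0,0.108,105],[0,-0.022,0,0,0,0.109,105]]]'

```text
clock: 6.22
position: [458.5, -68.0, 166.8]
ee_rot: [-0.052, 0.999, 0.0, -0.0]
contact_force: [0.2, 0.5, -0.2]
gripper_width: 50.4
```

Request:
drive_tool --moves '[[[-0.001,-0.021,0,0,0,0.108,105],[0,0,0,0,0,0,105],[0,0,0,0,0,0,105]]]'

```text
clock: 6.47
position: [461.6, -88.3, 166.6]
ee_rot: [0.0, 1.0, 0.0, -0.0]
contact_force: [-0.9, -0.1, -0.2]
gripper_width: 50.4
```

```bash
python3 -c "
from plan import *
plan([(461.5,-88.2,100,180),(461.5,-88.2,46,180,20)],105)
import cv2
from bench import get_image
from tile import tile
a=get_image('scene');b=get_image('top');cv2.imwrite('pics/s3.png',a);cv2.imwrite('pics/p3.png',b)
tile([(a,230,188),(b,200,232)],'pics/t4.png',s=8,w=50,h=50)"
```

```text
t 6.47 cur [461.6 -88.3 166.6 180. ] F [-0.9 -0.1 -0.2] w 50.4
[[0.0,0.0,0.033,0.0,0.0,0.0,105],[0.0,0.0,0.034,0.0,0.0,0.0,105],[0.0,0.0,0.018,0.0,0.0,0.0,105],[0.0,0.0,0.018,0.0,0.0,0.0,105],[0.0,0.0,0.018,0.0,0.0,0.0,105]]
```

View pics/t4.png

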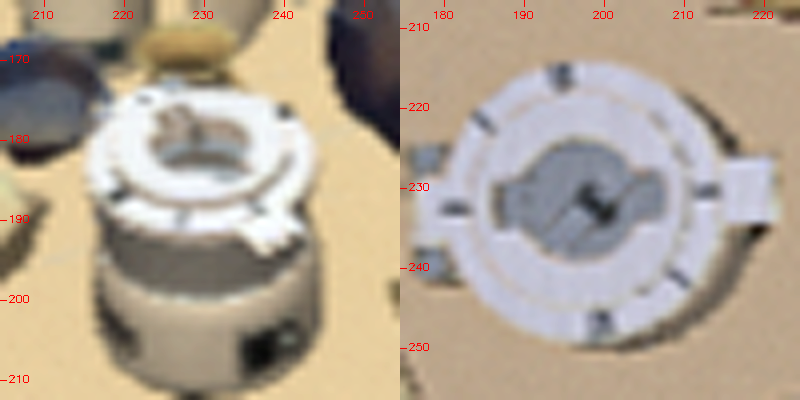

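The cover is shut. In the top view the slot bars are at (181.6,232.4) and (212.6,230.4), the jog marks at (184.9,221.5) and (209.4,241.3), and the lock pairs at (194.8,215.9) and (199.5,246.9). I'll fit the neck from these while picking up the cap.

```bash
python3 - <<'E'
from geo import *
from scipy.optimize import least_squares
a=np.radians([0,-42,-84]);a=np.r_[a,a+np.pi]
P=np.c_[46*np.cos(a),46*np.sin(a),0*a+109.5]
o=np.array([[181.6,232.4],[184.9,221.5],[194.75,215.9],[212.6,230.4],[209.4,241.25],[199.5,246.9]])
f=lambda p:(proj("top",mill(*p,P))-o).ravel()
s=least_squares(f,[391,287,1.6]);print(s.x,s.fun.round(1))
S=proj("scene",mill(*s.x,P)).round(1);print("scene pred",S.tolist())
E
```

```text
[394.10111619 286.39253765   1.62631446] [-0.4 -0.1 -0.1  0.  -0.  -0.1  0.4 -0.   0.  -0.   0.   0.1]
scene pred [[224.0, 175.1], [232.9, 173.9], [240.7, 176.5], [237.3, 188.2], [228.0, 189.5], [220.1, 186.7]]
```

Request:
drive_tool --moves '[[[0,0,0.033,0,0,0,105],[0,0,0.034,0,0,0,105],[0,0,0.018,0,0,0,105],[0,0,0.018,0,0,0,105],[0,0,0.016,0,0,0,105],[0,0,0,0,0,0,105]]]'

```text
clock: 7.07
position: [459.6, -86.9, 45.4]
ee_rot: [-0.001, 1.0, -0.0, -0.003]
contact_force: [0.3, -0.1, -0.3]
gripper_width: 50.0
```

Request:
drive_tool --moves '[[[0,0,0,0,0,0,105],[0,0,0,0,0,0,105]]]'

```text
clock: 7.23
position: [462.5, -87.0, 48.9]
ee_rot: [-0.001, 1.0, 0.0, 0.001]
contact_force: [-0.7, 0.3, -0.2]
gripper_width: 50.3
```

Request:
drive_tool --moves '[[[0,-0.001,0.002,0,0,0,105],[0,0,0,0,0,0,105],[0,0,0,0,0,0,255],[0,0,0,0,0,0,255],[0,0,0,0,0,0,255],[0,0,0,0,0,0,255],[0,0,0,0,0,0,255],[0,0,0,0,0,0,255]]]'

```text
clock: 7.9
position: [462.3, -88.6, 46.6]
ee_rot: [-0.001, 1.0, -0.0, 0.001]
contact_force: [-0.4, 1.1, 6.1]
gripper_width: 17.2
```

Request:
drive_tool --moves '[[[0,0,0,0,0,0,255],[0,0,0,0,0,0,255],[0,0,0,0,0,0,255]]]'

```text
clock: 8.15
position: [462.3, -88.6, 46.6]
ee_rot: [-0.001, 1.0, -0.0, 0.001]
contact_force: [-0.2, 0.5, 5.1]
gripper_width: 16.6
```

```bash
python3 -c "
from plan import *
plan([(462.3,-88.6,200,180),(394.1,286.4,200,273.2,32)],255)"
```

```text
t 8.15 cur [462.3 -88.6  46.6 180.1] F [-0.2  0.5  5.1] w 16.6
[[0.0,0.0,-0.031,0.0,0.0,0.0,255],[0.0,0.0,-0.031,0.0,0.0,0.0,255],[0.0,0.0,-0.03,0.0,0.0,0.0,255],[0.0,0.0,-0.031,0.0,0.0,0.001,255],[0.0,0.0,-0.03,0.0,0.0,0.0,255],[0.005,0.025,0.0,0.0,0.0,-0.108,255],[0.002,0.025,0.0,0.0,0.0,-0.108,255],[-0.001,0.025,0.0,0.0,0.0,-0.109,255]]
[[-0.004,0.025,0.0,0.0,0.0,-0.108,255],[-0.006,0.025,0.0,0.0,0.0,-0.109,255],[-0.009,0.024,0.0,0.0,0.0,-0.108,255],[-0.012,0.023,0.0,0.0,0.0,-0.109,255],[-0.014,0.021,0.0,0.0,0.0,-0.108,255],[-0.016,0.02,0.0,0.0,0.0,-0.109,255],[-0.018,0.018,0.0,0.0,0.0,-0.108,255],[-0.02,0.016,0.0,0.0,0.0,-0.109,255]]
[[-0.022,0.013,0.0,0.0,0.0,-0.108,255],[-0.023,0.011,0.0,0.0,0.0,-0.109,255],[-0.024,0.008,0.0,0.0,0.0,-0.108,255],[-0.024,0.006,0.0,0.0,0.0,-0.109,255]]
```

Request:
drive_tool --moves '[[[0,0,-0.031,0,0,0,255],[0,0,-0.031,0,0,0,255],[0,0,-0.03,0,0,0,255],[0,0,-0.031,0,0,0,255],[0,0,-0.03,0,0,0,255],[0.005,0.025,0,0,0,-0.108,255],[0.002,0.025,0,0,0,-0.108,255],[-0.001,0.025,0,0,0,-0.109,255]]]'

```text
clock: 8.82
position: [446.7, -13.9, 198.9]
ee_rot: [-0.164, 0.987, 0.0, -0.0]
contact_force: [0.2, 0.3, -2.2]
gripper_width: 17.5
```

Request:
drive_tool --moves '[[[-0.004,0.025,0,0,0,-0.108,255],[-0.006,0.025,0,0,0,-0.109,255],[-0.009,0.024,0,0,0,-0.108,255],[-0.012,0.023,0,0,0,-0.109,255],[-0.014,0.021,0,0,0,-0.108,255],[-0.016,0.02,0,0,0,-0.109,255],[-0.018,0.018,0,0,0,-0.108,255],[-0.02,0.016,0,0,0,-0.109,255]]]'

```text
clock: 9.48
position: [409.3, 187.5, 198.2]
ee_rot: [-0.564, 0.826, 0.0, -0.001]
contact_force: [1.8, 0.1, -1.1]
gripper_width: 16.8
```

Request:
drive_tool --moves '[[[-0.022,0.013,0,0,0,-0.108,255],[-0.023,0.011,0,0,0,-0.109,255],[-0.024,0.008,0,0,0,-0.108,255],[-0.024,0.006,0,0,0,-0.109,255],[0,0,0,0,0,0,255],[0,0,0,0,0,0,255],[0,0,0,0,0,0,255]]]'

```text
clock: 10.07
position: [392.5, 285.5, 198.2]
ee_rot: [0.727, -0.687, -0.0, 0.001]
contact_force: [-0.0, -0.9, -1.0]
gripper_width: 16.9
```

```bash
python3 -c "
from plan import *
plan([(394.1,286.4,170,273.2,20)],255)
import cv2
from bench import get_image
from tile import tile
a=get_image('scene');cv2.imwrite('pics/s4.png',a)
tile([(a,232,178)],'pics/t5.png',s=8,w=70,h=70)"
```

```text
t 10.07 cur [392.5 285.5 198.2 273.2] F [-0.  -0.9 -1. ] w 16.9
[[0.0,-0.001,0.014,0.0,0.0,0.0,255],[-0.001,-0.001,0.014,0.0,0.0,0.0,255]]
```

View pics/t5.png

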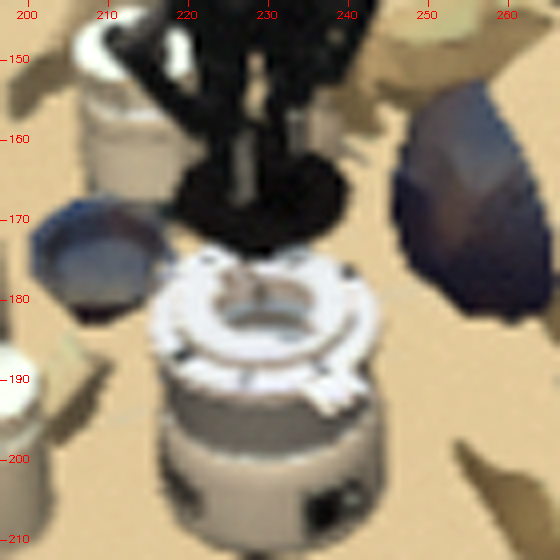

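```bash
python3 - <<'E'
from geo import *
a=np.linspace(0,2*np.pi,400)
q=proj("scene",np.c_[392.5+38*np.cos(a),285.5+38*np.sin(a),0*a+174.6]);print(q.min(0),q.max(0))
im=cv2.imread("pics/s4.png");print(im[164:170,212:246].max(2))
E
```

```text
[218.33547418 160.67193297] [240.26530927 173.54218417]
[[122 124 125 124 121 122 119  87  29  16  15  14  15  11  43  65  49  10
   10  11  12  11  11  14  15  12  16  68 127 151 150 152 150 120]
 [122 124 125 126 123 122 115  73  13  15  13  11  12  11  34  58  48   6
    8   8   7   5   8  14  12  14  15  13  93 144 150 151 151 113]
 [121 122 126 123 122 123  91  38  14  15  15  12  11  14  33  61  50   8
    9   8   9   7   8   9  13  15  15  11  54 120 150 151 151 111]
 [105 115 116 116 112 111  78  21  17  17  13  14  11  24  41  57  45  14
    6   5   6   9   5  10  11  14  14  14  72 130 148 148 151 112]
 [ 63  68  75  77  64  54  34  12  13  13  14  12  12  18  34  35  17   9
    3   9   5   5  11  13  16  13  14  19  82 135 149 151 151 106]
 [ 51  62  68  68  53  31  22  12  16  15  14  13  16  15  14  13  14  10
    9   8   9   6   9  12  14  13  14  32 110 153 150 151 154 106]]
```

Request:
drive_tool --moves '[[[-0.001,-0.001,0.011,0,0,0,255],[0,0,0.011,0,0,0,255],[0,0,0.01,0,0,0,255],[0,0,0,0,0,0,255],[0,0,0,0,0,0,255]]]'

```text
clock: 10.53
position: [394.1, 286.2, 166.8]
ee_rot: [0.726, -0.687, 0.0, 0.001]
contact_force: [0.1, -0.6, -0.7]
gripper_width: 17.0
```

Request:
drive_tool --moves '[[[0,0,0.003,0,0,0,255],[0,0,0.002,0,0,0,255],[0,0,0.001,0,0,0,255],[0,0,0,0,0,0,255]]]'

```text
clock: 10.87
position: [394.3, 287.5, 161.9]
ee_rot: [0.727, -0.687, 0.0, -0.0]
contact_force: [-1.5, -0.7, 3.2]
gripper_width: 17.0
```

Request:
drive_tool --moves '[[[0,0.001,0.002,0,0,0,255],[0,0,0.002,0,0,0,255],[0,0,0,0,0,0,255]]]'

```text
clock: 11.12
position: [393.9, 287.8, 160.8]
ee_rot: [0.728, -0.686, 0.001, -0.001]
contact_force: [-7.1, -3.8, 20.5]
gripper_width: 17.2
```

Request:
drive_tool --moves '[[[0,0,-0.003,0,0,0,255],[0.001,0.0015,0,0,0,0,255],[0,0,0,0,0,0,255]]]'

```text
clock: 11.37
position: [391.2, 286.0, 159.7]
ee_rot: [0.727, -0.687, -0.0, 0.0]
contact_force: [0.3, 0.2, -1.8]
gripper_width: 16.8
```

Request:
drive_tool --moves '[[[0,0,0.003,0,0,0,255],[0,0,0.001,0,0,0,255],[0,0,0.001,0,0,0,255],[0,0,0,0,0,0,255]]]'

```text
clock: 11.7
position: [391.4, 285.9, 154.2]
ee_rot: [0.727, -0.687, 0.0, 0.001]
contact_force: [0.1, -0.1, -1.2]
gripper_width: 16.6
```

```bash
python3 -c "
from plan import *
plan([(393.5,286.8,155,273.2,20)],255)
print(read_state()['wrist_torque'])"
```

```text
t 11.7 cur [391.4 285.9 154.2 273.3] F [ 0.1 -0.1 -1.2] w 16.6
[[-0.001,-0.002,-0.001,0.0,0.0,0.001,255]]
[0.00889846 0.04656376 0.00943829]
```

Request:
drive_tool --moves '[[[0,0,0.003,0,0,0,255],[0,0,0.003,0,0,0,255],[0,0,0.002,0,0,0,255],[0,0,0,0,0,0,255]]]'

```text
clock: 12.03
position: [391.4, 285.9, 146.3]
ee_rot: [0.727, -0.687, 0.0, 0.001]
contact_force: [0.1, 0.1, -1.7]
gripper_width: 17.0
```

Request:
drive_tool --moves '[[[0,0,0.002,0,0,0,255],[0,0,0.001,0,0,0,255],[0,0,0.001,0,0,0,255],[0,0,0,0,0,0,255]]]'

```text
clock: 12.37
position: [391.7, 286.3, 143.1]
ee_rot: [0.727, -0.687, 0.0, -0.0]
contact_force: [-0.8, 0.1, -1.9]
gripper_width: 17.0
```

Request:
drive_tool --moves '[[[0,0,0.001,0,0,0,255],[0,0,0.001,0,0,0,255],[0,0,0,0,0,0,255]]]'

```text
clock: 12.62
position: [391.7, 286.3, 143.0]
ee_rot: [0.727, -0.686, 0.0, -0.0]
contact_force: [-5.4, -2.2, 12.0]
gripper_width: 17.0
```

Request:
drive_tool --moves '[[[0,0.0005,0,0,0,0,255],[0,0,0,0,0,0.06,255],[0,0,0,0,0,0.06,255],[0,0,0,0,0,0.06,255],[0,0,0,0,0,0,255]]]'

```text
clock: 13.03
position: [391.9, 286.9, 143.0]
ee_rot: [-0.662, 0.749, -0.0, 0.001]
contact_force: [-1.8, -1.9, 9.3]
gripper_width: 16.7
```

```bash
python3 -c "
from plan import *
plan([(391.5,286.3,143,231.2)],255)
print(read_state()['wrist_torque'])"
```

```text
t 13.03 cur [391.9 286.9 143.  262.9] F [-1.8 -1.9  9.3] w 16.7
[[0.0,0.0,0.0,0.0,0.0,0.111,255],[0.0,0.0,0.0,0.0,0.0,0.111,255],[0.0,0.0,0.0,0.0,0.0,0.111,255],[0.0,0.0,0.0,0.0,0.0,0.11,255],[0.001,0.0,0.0,0.0,0.0,0.111,255]]
[-0.45572797  0.59373225 -0.13211546]
```

Request:
drive_tool --moves '[[[0,0,0,0,0,0.08,255],[0,0,0,0,0,0.08,255],[0,0,0,0,0,0.08,255],[0,0,0,0,0,0.08,255],[0,0,0,0,0,0,255]]]'

```text
clock: 13.45
position: [391.5, 286.9, 143.0]
ee_rot: [-0.534, 0.846, 0.0, 0.001]
contact_force: [-4.4, -0.3, 10.7]
gripper_width: 16.6
```

Request:
drive_tool --moves '[[[0,0,0,0,0,0.08,255],[0,0,0,0,0,0.08,255],[0,0,0,0,0,0.07,255],[0,0,0,0,0,0,255],[0,0,0,0,0,0,255]]]'

```text
clock: 13.87
position: [391.5, 287.2, 143.0]
ee_rot: [-0.434, 0.901, 0.001, 0.001]
contact_force: [-4.3, -0.8, 10.3]
gripper_width: 16.8
```

```bash
python3 -c "
from plan import *
plan([(391.5,286.3,143,231.2)],255)
print(read_state()['wrist_torque'])
import cv2
from bench import get_image
from tile import tile
a=get_image('scene');b=get_image('top');cv2.imwrite('pics/s5.png',a)
tile([(a,232,180),(b,200,228)],'pics/t6.png',s=8,w=50,h=60)"
```

```text
t 13.87 cur [391.5 287.2 143.  231.5] F [-4.3 -0.8 10.3] w 16.8
[[0.001,-0.001,0.0,0.0,0.0,0.005,255]]
[-0.11498969  1.31094458  0.00637534]
```

View pics/t6.png

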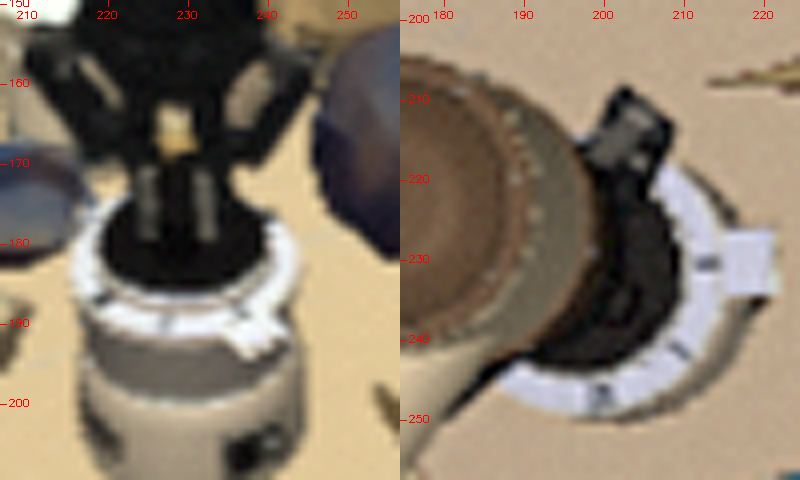

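The flange sits on the collar, and all the marks are still visible: jog at top (209.4,241.3), slot bar at (213,230). I'll brighten the dark cap to check its bar against the jog mark.

Request:
drive_tool --moves '[[[0,0,0,0,0,0,255],[0,0,0,0,0,0,255]]]'

```text
clock: 14.13
position: [391.5, 287.2, 143.0]
ee_rot: [-0.434, 0.901, 0.001, 0.001]
contact_force: [-4.6, 0.3, 9.4]
gripper_width: 17.1
```

```bash
python3 -c "
from plan import *
plan([(391.5,286.3,143,231.2)],255)
print(read_state()['wrist_torque'])
import cv2,numpy as np
from bench import get_image
from tile import tile
f=lambda n:(255*np.clip(np.mean([get_image(n) for _ in range(4)],0)/70,0,1)**.6).astype(np.uint8)
a=f('scene');b=f('top')
tile([(a,230,180),(b,203,230)],'pics/t7.png',s=10,w=40,h=40)"
```

```text
t 14.13 cur [391.5 287.2 143.  231.5] F [-4.6  0.3  9.4] w 17.1
[[0.001,-0.001,0.0,0.0,0.0,0.005,255]]
[-0.04037335  1.32625632 -0.00543765]
```

View pics/t7.png

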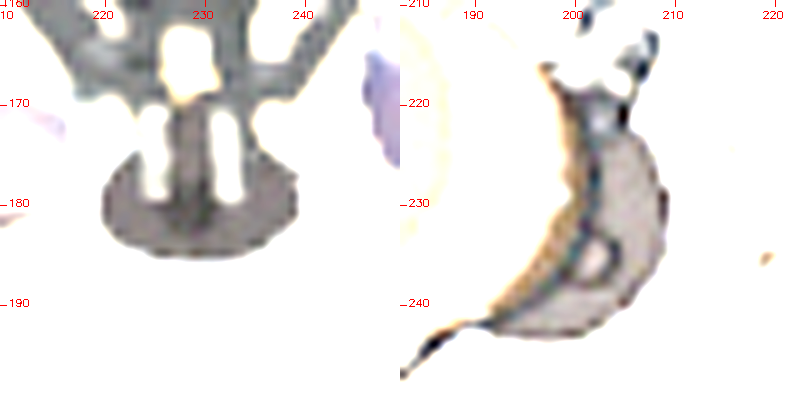

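```bash
python3 - <<'E'
from geo import *
for h in(200,215,231.5,250):
    t=np.radians(h);print(h,proj("top",[[391.5+r*np.cos(t),287.2+r*np.sin(t),149.5] for r in(0,28)]).round(1).tolist())
E
```

```text
200 [[194.7, 231.5], [198.0, 240.8]]
215 [[194.7, 231.5], [200.3, 239.6]]
231.5 [[194.7, 231.5], [202.4, 237.6]]
250 [[194.7, 231.5], [204.0, 234.8]]
```

```bash
python3 -c "
from bench import *
print(job_done()); s=read_state(); print(s['clock'],s['position'],s['contact_force'],s['gripper_width'])"
```

```text
the job is handed in; nothing more can be done
None
the job is handed in; nothing more can be done
```

I handed the job in at about 14.5 s with the cover shut, the cap seated in the neck and turned to the jog mark, still gripped. No verdict was reported.

- **Cover:** I lowered it slowly from behind the tab with closed fingers. It shut with the fingertips at 108 mm and about 26 N of push, and the next picture showed it level.
- **Cap seating:** I gripped the cap across its bar (17 mm opening) and carried it over. It caught on the edge of the neck at first. After a shift of about 2–3 mm it dropped in with no resistance and seated with the TCP at 143.0 mm, pushing back with 10–12 N.
- **Twist:** By the tool's heading, the cap is 41.7° clockwise from the slots, and the gripper opening stayed at 17 mm.

**Where checks disagreed:**
- **Neck position:** The top camera put the neck about 2–3 mm from where the cap actually seated.
- **Bar angle:** A rough reading from the last picture, with the bar partly hidden by the arm, gave about 35° rather than 42°. Both are inside the 30–52° window.
- **Spring:** The wrist torque about the vertical read near zero instead of the roughly 0.12 N m expected from the spring. I put that down to friction under the downward push, but I could not confirm the switch ring's position directly.

I did not measure whether the jars, pots and brush had moved. Nothing in the pictures or the readings suggested the arm touched them.

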